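# Square up the swinging fence of a meter-assembly jig

## Robot

A 7-joint arm with a two-finger parallel gripper is mounted at the origin on the work surface. World frame = base frame: x ahead of the robot, y to its left, z up, the work surface at z = 0. Lengths are in m, angles in rad, forces in N, time in s.
With the tool pointing down it reaches from about 0.4 to 0.9 m from the base axis. Payload 5.5 kg.
Tool frame: the origin (TCP) lies midway between the tips of the shut fingers; the grasp point (between the pads) lies 19 mm behind it; z points along the fingers, y is the direction in which the jaws open and shut (so a half turn about z gives the same grasp; the last joint's range is limited). The gripper opens to 85 mm and grips with 20 to 120 N. Pads are 22 mm wide; open, the fingers measure 114 mm over their backs; the gripper's body (76 mm by 85 mm) begins 54 mm behind the grasp point. The pads swing forward as they close: fully open they stand 13 mm farther back than shut.
Start: joints at [1.47, 0.501, -0.427, 1.55, 0.221, 1.138, -0.21], TCP at [0.231, -0.607, 0.231] pointing down, gripper open.
Joint ranges: [-2.88, 2.88], [-0.31, 2.03], [-1.54, 1.56], [0.2, 2.42], [-1.41, 4.55], [0.19, 2.02], [-2.57, 2.57]. Speed limits (rad/s): [2.57, 2.57, 3.14, 3.14, 3.14, 3.14, 3.14].

## Interface

Orientations are given as a 3x3 rotation matrix whose columns are the frame's x, y, z axes.
In Python, from bench import readout, optics, finish_job gives the robot as it stands.
- The arm moves only by the tool arm_command, never from a script. Its argument "steps" is a list that holds one entry, the list of rows, each a list of 7 numbers: the shift along the tool's x, y, z in units of 30 mm (1.0 is 30 mm), then the turn, a rotation vector about the tool's x, y, z in units of 90 degrees (1.0 is 90 degrees), then the gripper's target within -1 to 1 (fully open at 1, half-way at 0, shut at -1). A call has 1 to 10 rows; each row shifts and turns the commanded pose from where the row before left it, along the tool's axes as they then stand; what a row does not reach is not made up. A row lasts 1/12 s, in which the tool goes at most 41.7 mm and 7.16 degrees, less where a joint would pass 70% of its speed; a pose out of reach is approached as far as the arm can. A call with a number of a shift or a turn outside -1 to 1 is refused whole. A call with a gripper value outside its range is refused whole. The fingers move at their own pace and stop on an object; the grip force is fixed at half the most. Time passes only in rows, so rows that do not move let the fingers close. It gives the time, the measured TCP pose, the force and the opening at its end, in the units of the state.
- readout.get_obs(): the state, without advancing time (a new reading comes with each control period).
- optics.camera(name): name is "scene" or "side" or "wrist"; returns a dict with "img" (384x512x3 uint8, red, green, blue), "fx", "fy", "cx", "cy" (pixels), "origin" and "orientation" of the camera in the world; the wrist camera has in their place "mount" (4x4, takes a point from camera to tool coordinates, whose origin is the TCP and whose axes are the flange's). Camera axes: x right, y down, z forward; pixel columns grow to the right and rows downward; lengths in m; the calibration is good to about 2 mm. A picture is of the moment at which its call begins: read the wrist's pose just before it. There is no depth.
- finish_job(): hands the job in, once; it reports no verdict.
The state is a dict: "t": time; "joint_pos": joint angles; "qvel": joint speeds; "effort": joint torques, N m; "position": TCP position; "tool_rot": TCP orientation; "force": force on the tool from outside, world axes, zero at the start; "torque": the same for the moment, N m; "width": finger opening in m.
Only numpy, scipy, OpenCV 4.12 (cv2) and the standard library are available. Lean on these libraries where they do the work, as an engineer would, in place of code of your own. Each camera call takes 0.05 s, during which the arm holds its last target. There are 200 camera calls.

## Task

The swinging fence of the assembly jig has drifted out of square. Pick up the L-shaped square by its grip, lay it flat on the jig plate and press its outer corner fully home into the corner of the two fences, so that its long thin blade pushes the swinging fence out to a right angle and both of its outer faces touch the fences. Finish while still gripping the square and pressing it into the corner (do not let go: the fence springs back), and leave everything else on the bench where it is.

Things in the scene. Friction and masses are not known exactly. Their poses are not given: they have to be found in the camera images.
- jig: Fixed aluminium jig plate, 200 x 220 mm, 8 mm thick, flat on the bench. Origin: the inside corner where the two fence faces meet (when square), at bench level, so the plate's upper face is at z = +8 mm in this frame. The plate spans x -170..+30 and y -190..+30 mm. z is up. Its place and yaw vary.
- fixed_fence: Plain steel bar screwed to the jig plate along jig x: 166 mm long (jig x -170..-4), 20 mm wide, 18 mm high, so its top is 26 mm over the bench. Its working face is the jig plane y = 0, facing jig -y. Origin: at the jig's corner on the plate's upper face; axes parallel to the jig's. Friction takes several N: press towards it with about 10 N.
- swing_fence: Steel bar 20 mm wide, top 26 mm over the bench, on a vertical pivot. Origin: the pivot, at jig (+10, +10) mm, on the plate. Runs along its -y to 185 mm; working face is its plane x = -10 mm, facing -x. Square when its axes are parallel to the jig's (face then at jig x = 0). Starts with its free end swung 0.16-0.26 rad inward (to jig -x). Sprung: 2 to 3.5 N at 140 mm push it out.
- square: Loose L-shaped metal square, about 0.35 kg, flat on the bench. Origin: underside, below the centre of its grip post; z up. Stock (thick leg): x -60..+46, y +26..+50, 16 mm high; outer face y = +50 goes against the fixed fence. Blade (long thin leg): x +22..+50, y -100..+48, 10 mm high; outer edge x = +50 goes against the swinging fence. Home: axes parallel to the jig's.
- square_corner (a point): The outer corner of the square, on its underside, at (+50, +50) mm in the square's frame. Home: on the jig's corner, 8 mm over the bench.
- square_grip (a point): Top centre of the square's upright black grip post, 61 mm above the square's origin. The post is 36 mm along the square's x and 20 mm along its y; grip it from above, fingers closing along y, fingertips at least 28 mm above the underside so that they pass over the fences.
- straightedge: Bystander: straight steel bar 28 x 170 mm with the same kind of black post, not L-shaped. Origin under its centre. Leave it alone.
- meter: Bystander: meter with clear cover, 90 x 70 mm, 70 mm high. Origin under its centre.
- board_a: Bystander: green circuit board 70 x 50 mm, 16 mm high, at the far side of the bench. Origin under its centre.
- board_b: Bystander: the same kind of board, at the left of the jig. Origin under its centre.
- cup: Bystander: clear cup, 64 mm across, 50 mm high. Origin under its centre.
- driver: Bystander: screwdriver 170 mm long, lying on the bench. Origin under it.
Not all that is in view belongs to the job. Leave any blue, turquoise or yellow look-alike of the square alone.

How it is judged:
By the outcome, as a careful person would: the job done as asked, in the order asked, and still so for the second after the job is handed in, while the arm keeps its last pose, push and grip.
It also fails if it takes over 45 s, if anything falls off the work surface, if the arm or the gripper's body presses on something with over 40 N, if the wrist force passes 120 N, or if a joint passes its speed limit or range.

## Working session

There is one attempt and no reset: what is moved stays moved. The work goes in short steps, Python scripts to look and compute and a tool call to move; the robot and the scene stay as the last step left them, time stands still between calls to the robot, and variables do not carry over. Pictures are saved under pics/ and viewed, about 8 in all and at most 12, crops included, and the job is handed in when it is done.

Besides the shell and the picture viewer there is one more tool, called after "Request:" as name(argument=value, ...) on one line, values as JSON. arm_command: Moves the arm, as the interface text tells. Its arguments: {"type":"object","properties":{"steps":{"type":"array","items":{"type":"array","items":{"type":"array","items":{"type":"number","minimum":-1,"maximum":1}}}}},"required":["steps"]}

```bash
mkdir -p pics; ls; cat > h.py <<'E'
import numpy as np, cv2
from bench import readout, optics, finish_job
def snap(name,fn):
    o=readout.get_obs(); c=optics.camera(name)
    if name=="wrist":
        M=np.array(c["mount"]);R=np.array(o["tool_rot"]);p=np.array(o["position"])
        c["orientation"]=R@M[:3,:3]; c["origin"]=p+R@M[:3,3]
    np.savez("pics/"+fn+".npz",**c)
    cv2.imwrite("pics/"+fn+".png",c["img"][:,:,::-1]); return c
def load(fn): return dict(np.load("pics/"+fn+".npz"))
def ray(c,uv,z):
    uv=np.atleast_2d(uv).astype(float)
    d=np.c_[(uv[:,0]-c["cx"])/c["fx"],(uv[:,1]-c["cy"])/c["fy"],np.ones(len(uv))]@np.array(c["orientation"]).T
    o=np.array(c["origin"]); return o+d*((z-o[2])/d[:,2])[:,None]
def proj(c,P):
    q=(np.atleast_2d(P)-np.array(c["origin"]))@np.array(c["orientation"])
    return np.c_[c["fx"]*q[:,0]/q[:,2]+c["cx"],c["fy"]*q[:,1]/q[:,2]+c["cy"]]
E
python3 - <<'E'
from h import *
np.set_printoptions(precision=4,suppress=True)
a=snap("scene","s0");b=snap("side","d0");w=snap("wrist","w0")
for c in(a,b,w):print(c["fx"],c["origin"],np.array(c["orientation"]).tolist())
o=readout.get_obs();print(o)
print(np.array(optics.camera("wrist")["mount"]))
im=np.vstack([np.hstack([a["img"],b["img"]])])[:,:,::-1]
cv2.imwrite("pics/both.png",cv2.resize(im,(800,300),interpolation=cv2.INTER_AREA))
E
```

```text
pics
430.9085031873289 [ 1.087  -0.4824  1.1682] [[0.6383006551311776, 0.6540229395079119, -0.4059880149173613], [0.7697704349417752, -0.5388214865554831, 0.3422351284069031], [0.005074558962068179, -0.530966477495114, -0.8473776304740236]]
371.46699692227327 [0.5109 0.6098 0.831 ] [[-0.9964207645344151, -0.05469668301153598, 0.06445101141322163], [-0.08333625677356202, 0.7634053280042978, -0.640521173328112], [-0.01416786192841435, -0.6435997032645261, -0.7652311373997998]]
273.96484410464353 [ 0.2958 -0.5822  0.3726] [[0.35601588193946787, -0.8996192858001425, -0.25285931349922897], [-0.934478748729247, -0.34315990738409274, -0.09481954512419236], [-0.001469687137080503, 0.27004891886578486, -0.9628454816008314]]
{'t': 0.15, 'joint_pos': array([ 1.4702,  0.5017, -0.4268,  1.5512,  0.2208,  1.1383, -0.2103]), 'qvel': array([ 0.0014, -0.0012,  0.0001, -0.0032,  0.0004,  0.0002,  0.0003]), 'effort': array([ -0.0074, -57.0028,  -5.8255, -28.1284,   0.0106,   0.0078,
        -0.    ]), 'position': array([ 0.2311, -0.607 ,  0.2305]), 'tool_rot': array([[ 0.9345,  0.3559, -0.0005],
       [ 0.3559, -0.9345,  0.0015],
       [ 0.0001, -0.0016, -1.    ]]), 'force': array([ 0.1194, -0.1651, -0.6122]), 'torque': array([0.0261, 0.0028, 0.0127]), 'width': 0.08486075903902464}
[[ 0.0001 -0.9628 -0.2702  0.0693]
 [ 1.      0.      0.0003 -0.0003]
 [-0.0003 -0.2702  0.9628 -0.1422]
 [ 0.      0.      0.      1.    ]]
```

View pics/s0.png

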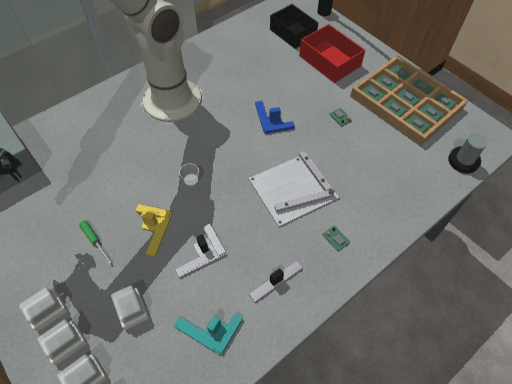

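View pics/d0.png

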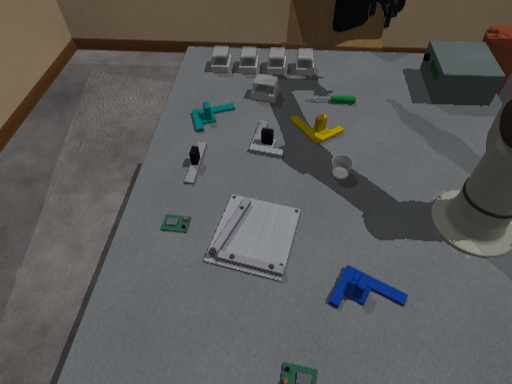

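The scene view shows the candidates for the square:
- A bare metal L with a black post at about (203,245).
- A straight metal bar with a post at (277,277). This is the straightedge.
- Blue (272,118), yellow (152,225) and turquoise (215,330) look-alikes.

Only the metal L fits. The jig is at (293,188), with its corner near (335,195). I'll confirm both in enlarged crops.

```bash
python3 - <<'E'
from h import *
a=load("s0")["img"][:,:,::-1];b=load("d0")["img"][:,:,::-1]
def crop(i,x,y,w,h,s):return cv2.resize(i[y:y+h,x:x+w],None,fx=s,fy=s,interpolation=cv2.INTER_CUBIC)
t=np.hstack([crop(a,165,215,80,60,5),crop(b,240,112,80,60,5)])
u=np.hstack([crop(a,242,146,100,75,4),crop(b,202,191,100,90,4)[:300]])
cv2.imwrite("pics/c0.png",np.vstack([t,u]))
E
```

```text
(no output)
```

View pics/c0.png

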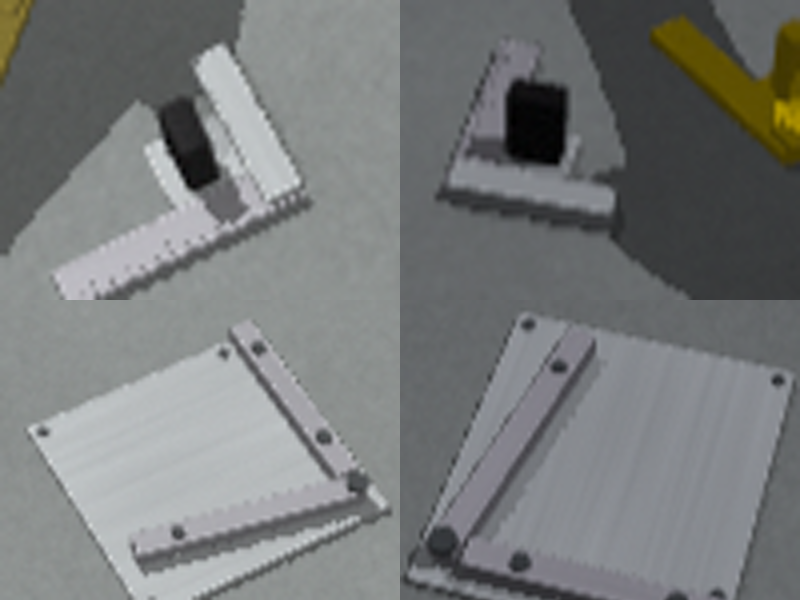

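The crops confirm it. The metal L with the black post has its outer corner at about (226,254) in the scene view, its stock running to (207,224) and its blade to (176,272). On the jig, the pivot is at (331,191), and the bar from there toward (276,206) is the swinging one. Next I'll compute poses.

```bash
cat >> h.py <<'E'
def fit2(L,W):
    "rigid 2D: W = R L + t; returns yaw,t,residuals(mm)"
    L=np.array(L,float);W=np.array(W,float)[:,:2];l=L-L.mean(0);w=W-W.mean(0)
    a=np.arctan2((l[:,0]*w[:,1]-l[:,1]*w[:,0]).sum(),(l*w).sum())
    R=np.array([[np.cos(a),-np.sin(a)],[np.sin(a),np.cos(a)]]);t=W.mean(0)-R@L.mean(0)
    return a,t,np.linalg.norm(W-(L@R.T+t),axis=1)*1e3
E
python3 - <<'E'
from h import *
np.set_printoptions(precision=4,suppress=True)
a=load("s0");b=load("d0")
s=lambda x,y:(242+x/4,146+(y-300)/4); d=lambda x,y:(202+(x-400)/4,191+(y-300)/4)
ps=[s(388,510),s(28,430)]; pd=[d(405,577),d(522,313),d(793,375)]
L=[[.03,.03],[-.17,-.19],[.03,.03],[.03,-.19],[-.17,-.19]]
W=np.vstack([ray(a,ps,.008),ray(b,pd,.008)]);print(W);print("jig",fit2(L,W))
q=lambda x,y:(165+x/5,215+y/5); e=lambda x,y:(240+(x-400)/5,112+y/5)
W1=ray(a,[q(302,186),q(267,200),q(193,55),q(222,42)],.016);W2=ray(b,[e(450,186),e(615,210),e(615,185)],.016)
W3=ray(a,[q(52,270)],.010);W4=ray(b,[e(500,40),e(540,42)],.010)
Ls=[[.046,.05],[.046,.026],[-.06,.026],[-.06,.05]]
L2=[[.046,.05],[-.06,.05],[-.06,.026]]
W=np.vstack([W1,W2,W3,W4]);LL=Ls+L2+[[.022,-.1],[.05,-.1],[.022,-.1]]
print("square",W,fit2(LL,W))
# grip post top centre
print("post",ray(a,[q(178,105)],.061),ray(b,[e(538,88)],.061))
# swing fence free end top corners z .026
print("swing end",ray(a,[s(133,543),s(135,560)],.026),ray(b,[d(572,325),d(597,340)],.026),"pivot",ray(a,[s(358,481)],.028),ray(b,[d(441,540)],.028))
E
```

```text
[[ 0.7025  0.1665  0.008 ]
 [ 0.4624 -0.0051  0.008 ]
 [ 0.694   0.1737  0.008 ]
 [ 0.648  -0.0395  0.008 ]
 [ 0.4561  0.0011  0.008 ]]
jig (np.float64(-0.21158184908029606), array([0.6629, 0.1486]), array([6.4523, 6.6604, 5.0333, 5.8718, 2.6507]))
square [[ 0.6244 -0.2236  0.016 ]
 [ 0.6186 -0.2446  0.016 ]
 [ 0.5142 -0.2223  0.016 ]
 [ 0.5182 -0.2036  0.016 ]
 [ 0.6149 -0.2158  0.016 ]
 [ 0.5115 -0.2019  0.016 ]
 [ 0.5124 -0.2238  0.016 ]
 [ 0.5728 -0.364   0.01  ]
 [ 0.5954 -0.3641  0.01  ]
 [ 0.5683 -0.3639  0.01  ]] (np.float64(-0.17884156285475428), array([ 0.5663, -0.2607]), array([5.6175, 2.7408, 3.2265, 3.4431, 6.7287, 4.7175, 0.8739, 2.8172,
       4.4925, 1.9901]))
post [[ 0.5574 -0.2579  0.061 ]] [[ 0.5631 -0.2598  0.061 ]]
swing end [[ 0.6048 -0.016   0.026 ]
 [ 0.6172 -0.0246  0.026 ]] [[ 0.6093 -0.0172  0.026 ]
 [ 0.5909 -0.0055  0.026 ]] pivot [[0.6752 0.1561 0.028 ]] [[0.6719 0.1575 0.028 ]]
```

The scene and side views disagree by several mm, so I'll refine with the wrist camera from above the square.

Request:
arm_command(steps=[[[0.3,-0.15,0,0,0,0,1],[0.6,-0.3,0,0,0,0,1],[0.9,-0.42,0,0,0,0,1],[0.9,-0.42,0,0,0,0,1],[0.9,-0.42,0,0,0,0,1],[0.9,-0.42,0,0,0,0,1],[0.9,-0.42,0,0,0,0,1],[0.9,-0.42,0,0,0,0,1],[0.9,-0.42,0,0,0,0,1],[0.9,-0.42,0,0,0,0,1]]])

```text
t: 1.03
position: [0.4189, -0.4121, 0.2314]
tool_rot: [[0.934, 0.356, 0.0], [0.356, -0.934, 0.0], [0.0, -0.0, -1.0]]
force: [0.8, -0.7, 0.8]
width: 0.085
```

Request:
arm_command(steps=[[[0.9,-0.42,0,0,0,0,1],[0.9,-0.42,0,0,0,0.0,1],[0.9,-0.42,0,0,0,0,1],[0.9,-0.42,0,0,0,0,1],[0.9,-0.42,0,0,0,0,1],[0.9,-0.42,0,0,0,0,1],[0.9,-0.42,0,0,0,0,1],[0.5,-0.3,0,0,0,0,1],[0,0,0,0,0,0.04,1],[0,0,0,0,0,0.07,1]]])

```text
t: 1.87
position: [0.575, -0.2472, 0.2312]
tool_rot: [[0.981, 0.192, 0.0], [0.192, -0.981, 0.002], [0.001, -0.001, -1.0]]
force: [0.8, -0.3, -0.9]
width: 0.0855
```

Request:
arm_command(steps=[[[0,0,0,0,0,0.07,1],[0,0,0,0,0,0.07,1],[0,0,0,0,0,0.07,1],[0,0,0,0,0,0.026,1],[0,0,0,0,0,0,1],[0,0,0,0,0,0,1],[0,0,0,0,0,0,1]]])

```text
t: 2.45
position: [0.5738, -0.2502, 0.2313]
tool_rot: [[0.984, -0.177, -0.0], [-0.177, -0.984, 0.0], [-0.0, -0.0, -1.0]]
force: [-1.2, -0.4, 0.1]
width: 0.0853
```

```bash
python3 - <<'E'
from h import *
np.set_printoptions(precision=4,suppress=True)
c=snap("wrist","w1");o=readout.get_obs();print(o["t"],o["position"],o["tool_rot"],o["force"])
cv2.imwrite("pics/w1x.png",cv2.resize(c["img"][:,:,::-1],(800,600),interpolation=cv2.INTER_CUBIC))
E
```

```text
2.5 [ 0.5738 -0.2503  0.2313] [[ 0.9842 -0.1772  0.    ]
 [-0.1772 -0.9842  0.0002]
 [-0.     -0.0002 -1.    ]] [-0.5005 -0.1529  0.6229]
```

View pics/w1x.png

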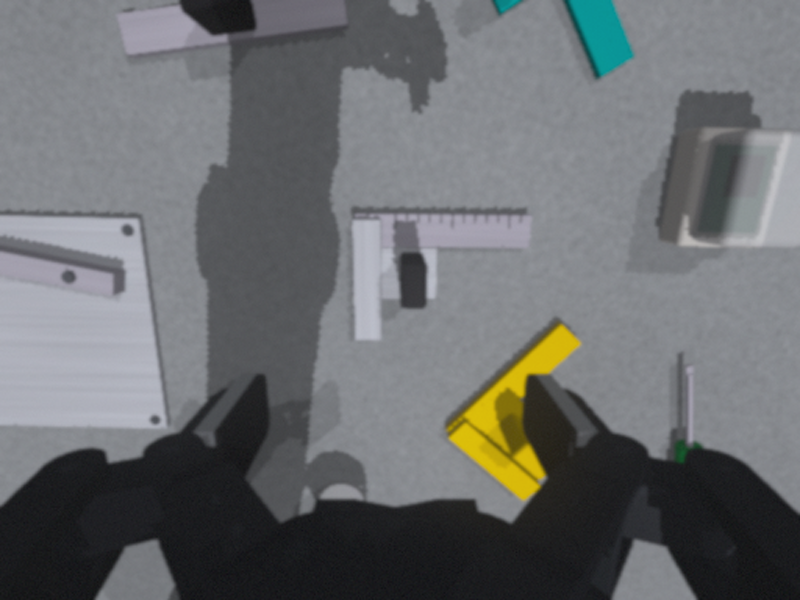

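This shows the square at about x 353–530, y 208–340 (800-wide view). Its post is at (413,281) and the jig's free end is at left. I'll fit its pose from edge points plus the post mask.

```bash
python3 - <<'E'
from h import *
np.set_printoptions(precision=4,suppress=True)
c=load("w1");k=1/1.5625
P=lambda l,z:ray(c,np.array(l)*k,z)
W=np.vstack([P([(354,220),(381,220),(381,339),(355,340)],.016),P([(353,209),(530,213),(530,247)],.010)])
L=[[.046,.05],[.046,.026],[-.06,.026],[-.06,.05],[.05,.048],[.05,-.1],[.022,-.1]]
a,t,r=fit2(L,W);print("square",a,t,r)
im=cv2.cvtColor(c["img"],cv2.COLOR_RGB2GRAY);roi=im[155:205,248:285]
m=(roi<45).astype(np.uint8);ys,xs=np.nonzero(m);print("post px bbox",xs.min()+248,xs.max()+248,ys.min()+155,ys.max()+155)
R=np.array([[np.cos(a),-np.sin(a)],[np.sin(a),np.cos(a)]])
for l in([.018,.01],[.018,-.01],[-.018,-.01],[-.018,.01]):
  for z in(.061,.01): print(np.r_[l,z],proj(c,np.r_[R@l+t,z])*1.5625)
print("jig corners",P([(142,214),(168,428)],.008))
E
```

```text
square -0.17997306074492142 [ 0.5686 -0.2627] [2.63   1.5478 0.7689 0.6284 3.1294 1.9668 0.5564]Traceback (most recent call last):
  File "<stdin>", line 9, in <module>
    return umr_minimum(a, axis, None, out, keepdims, initial, where)
ValueError: zero-size array to reduction operation minimum which has no identity
```

```bash
python3 - <<'E'
from h import *
np.set_printoptions(precision=4,suppress=True)
c=load("w1");k=1/1.5625
im=cv2.cvtColor(c["img"],cv2.COLOR_RGB2GRAY);x0,y0=248,157;roi=im[y0:205,x0:285]
print(roi.min()); m=(roi<roi.min()+25).astype(np.uint8)
n,l,s,ce=cv2.connectedComponentsWithStats(m);i=1+s[1:,4].argmax();print("post bbox 800",(s[i,:4]+[x0,y0,0,0])*1.5625)
a,t=-.18,np.array([.5686,-.2627])
R=np.array([[np.cos(a),-np.sin(a)],[np.sin(a),np.cos(a)]])
for l in([.018,.01],[.018,-.01],[-.018,-.01],[-.018,.01]):
  print(l,[proj(c,np.r_[R@l+t,z])*1.5625 for z in(.061,.01)])
print("jig corners",ray(c,np.array([(142,214),(168,428)])*k,.008))
E
```

```text
45
post bbox 800 [400.     253.125   25.      54.6875]
[0.018, 0.01] [array([[400.5493, 261.4025]]), array([[399.8396, 251.1675]])]
[0.018, -0.01] [array([[427.6842, 261.4709]]), array([[423.3201, 251.227 ]])]
[-0.018, -0.01] [array([[426.593 , 308.4087]]), array([[422.4855, 292.2738]])]
[-0.018, 0.01] [array([[400.2696, 308.3434]]), array([[399.615 , 292.2168]])]
jig corners [[ 0.6566 -0.0491  0.008 ]
 [ 0.4588 -0.0062  0.008 ]]
```

Request:
arm_command(steps=[[[0,-0.4,0,0,0,0,1],[0,-0.9,0,0,0,0,1],[-0.1,-1,0,0,0,0,1],[-0.1,-1,0,0,0,0,1],[-0.1,-1,0,0,0,0,1],[-0.1,-1,0,0,0,0,1],[-0.1,-1,0,0,0,0,1],[-0.1,-1,0,0,0,0,1],[-0.1,-1,0,0,0,0,1],[-0.1,-1,0,0,0,0,1]]])

```text
t: 3.33
position: [0.5997, 0.0306, 0.2315]
tool_rot: [[0.984, -0.178, 0.0], [-0.178, -0.984, 0.0], [0.0, -0.0, -1.0]]
force: [1.1, 0.5, -0.3]
width: 0.0855
```

Request:
arm_command(steps=[[[-0.1,-1,0,0,0,0,1],[-0.1,-0.7,0,0,0,0,1],[0,-0.3,0,0,0,0,1],[0,0,0,0,0,0,1],[0,0,0,0,0,0,1],[0,0,0,0,0,0,1]]])

```text
t: 3.83
position: [0.605, 0.0858, 0.2311]
tool_rot: [[0.983, -0.181, -0.0], [-0.181, -0.983, -0.001], [-0.0, 0.001, -1.0]]
force: [0.3, -0.7, 0.0]
width: 0.0857
```

```bash
python3 - <<'E'
from h import *
np.set_printoptions(precision=4,suppress=True)
c=snap("wrist","w2");o=readout.get_obs();print(o["t"],o["position"],o["tool_rot"],o["force"])
cv2.imwrite("pics/w2x.png",cv2.resize(c["img"][:,:,::-1],(800,600),interpolation=cv2.INTER_CUBIC))
E
```

```text
3.8833 [0.605  0.0855 0.2311] [[ 0.9833 -0.1818 -0.0003]
 [-0.1818 -0.9833 -0.0014]
 [-0.      0.0014 -1.    ]] [ 0.0799 -1.2401  0.1924]
```

View pics/w2x.png

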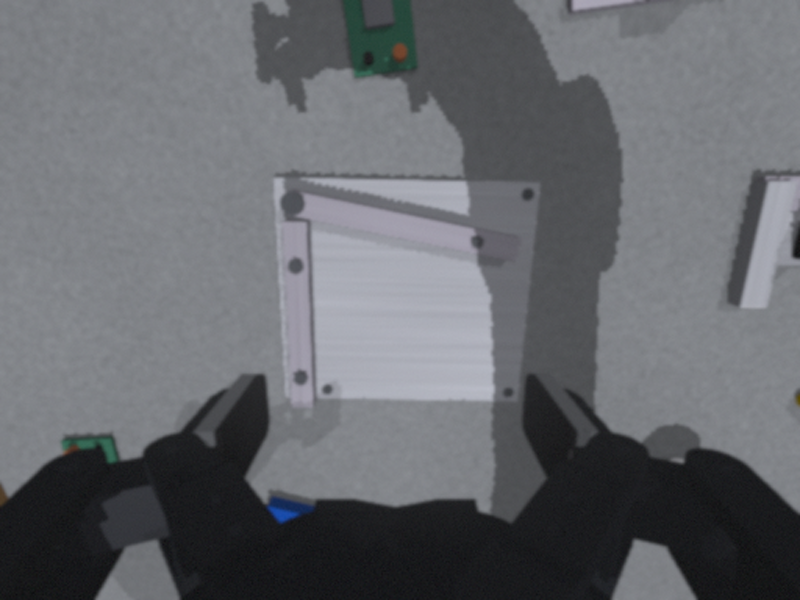

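The jig plate's corners are at (275,178), (540,182) and (519,401). The fixed fence runs down from (297,222) to (301,402), and the pivot is at (292,203).

```bash
python3 - <<'E'
from h import *
np.set_printoptions(precision=4,suppress=True)
c=load("w2");k=1/1.5625
P=lambda l,z:ray(c,np.array(l)*k,z)
W=np.vstack([P([(275,178),(540,182),(519,401)],.008),P([(285,222),(308,222),(313,402)],.026),P([(292,203)],.028)])
L=[[.03,.03],[.03,-.19],[-.17,-.19],[-.004,.02],[-.004,0],[-.17,0],[.01,.01]]
a,t,r=fit2(L,W);print("jig",a,t,r)
R=np.array([[np.cos(a),-np.sin(a)],[np.sin(a),np.cos(a)]])
print(((W[:,:2]-t)@R*1e3))
I=P([(300,218),(500,263),(518,236)],.026);print("swing",(I[:,:2]-t)@R*1e3)
# square yaw from blade edge alone, w1
c=load("w1")
sq=np.array([.5686,-.2627]); aq=-.18
for nm,g in (("home sq origin",t+R@[-.05,-.05]),("sq",sq)):print(nm,g)
o=readout.get_obs();p=o["position"][:2];T=o["tool_rot"]
print("tool shift to sq",(np.r_[sq-p,0]@T)/.03)
print("yaw tool",np.arctan2(T[1,0],T[0,0]))
E
```

```text
jig -0.2015872411896146 [0.663  0.1465] [2.0817 1.9406 0.504  2.5243 1.2289 5.4355 1.382 ]
[[  28.2317   28.9015]
 [  29.3373 -188.1761]
 [-169.6948 -190.401 ]
 [  -5.5296   17.992 ]
 [  -5.1724   -0.3682]
 [-164.6214    0.7844]
 [   9.4492   11.2675]]
swing [[  -2.1556    5.8912]
 [ -35.2484 -156.5754]
 [ -13.0045 -169.2035]]
home sq origin [0.604  0.1076]
sq [ 0.5686 -0.2627]
tool shift to sq [ 0.9154 11.6342  0.0168]
yaw tool -0.1827921383397631
```

Request:
arm_command(steps=[[[0,0.4,0,0,0,0,1],[0.1,0.9,0,0,0,0,1],[0.1,1,0,0,0,0,1],[0.1,1,0,0,0,0,1],[0.1,1,0,0,0,0,1],[0.1,1,0,0,0,0,1],[0.1,1,0,0,0,0,1],[0.1,1,0,0,0,0,1],[0.1,1,0,0,0,0,1],[0.1,1,0,0,0,0,1]]])

```text
t: 4.72
position: [0.58, -0.1952, 0.2314]
tool_rot: [[0.983, -0.182, -0.0], [-0.182, -0.983, -0.001], [-0.0, 0.001, -1.0]]
force: [0.0, 0.7, 0.3]
width: 0.0857
```

Request:
arm_command(steps=[[[0,1,0,0,0,0,1],[0,0.8,0,0,0,0,1],[0,0.4,0,0,0,0,1],[0,0.13,0.5,0,0,0,1],[0,0,1,0,0,0,1],[0,0,1,0,0,0,1],[0,0,0.5,0,0,0,1],[0,0,0,0,0,0,1],[0,0,0,0,0,0,1],[0,0,0,0,0,0,1]]])

```text
t: 5.55
position: [0.5699, -0.2603, 0.1427]
tool_rot: [[0.984, -0.179, 0.002], [-0.179, -0.984, -0.001], [0.002, 0.0, -1.0]]
force: [0.9, -0.4, 0.8]
width: 0.0854
```

```bash
python3 - <<'E'
from h import *
np.set_printoptions(precision=4,suppress=True)
c=snap("wrist","w3");o=readout.get_obs();T=o["tool_rot"];print(o["t"],o["position"],np.arctan2(T[1,0],T[0,0]))
for (x,y,z) in [(.046,.05,.016),(-.06,.05,.016),(-.06,.026,.016),(.05,-.1,.01),(.022,-.1,.01),(.018,.01,.061),(-.018,-.01,.061)]:
  a=-.18;R=np.array([[np.cos(a),-np.sin(a)],[np.sin(a),np.cos(a)]])
  print((x,y,z),(proj(c,np.r_[R@[x,y]+[.5686,-.2627],z])*1.5625).round(1))
cv2.imwrite("pics/w3x.png",cv2.resize(c["img"][:,:,::-1],(800,600),interpolation=cv2.INTER_CUBIC))
E
```

```text
5.6 [ 0.5702 -0.2604  0.1432] -0.1798053034389082
(0.046, 0.05, 0.016) [[319.7 225.8]]
(-0.06, 0.05, 0.016) [[326.9 382.2]]
(-0.06, 0.026, 0.016) [[361.9 382.2]]
(0.05, -0.1, 0.01) [[558.5 218.6]]
(0.022, -0.1, 0.01) [[554.1 262.5]]
(0.018, 0.01, 0.061) [[382.4 286.1]]
(-0.018, -0.01, 0.061) [[418.7 348.9]]
```

View pics/w3x.png

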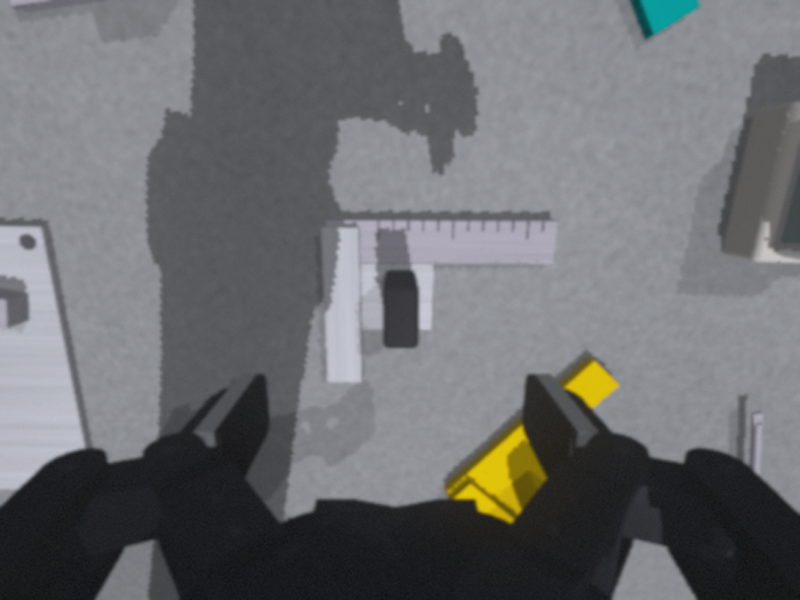

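The predicted and seen pixels agree to 1–2 px, so I'll descend and grip.

Request:
arm_command(steps=[[[-0.04,0.09,0.4,0,0,0,1],[0,0,0.8,0,0,0,1],[0,0,0.8,0,0,0,1],[0,0,0.8,0,0,0,1],[0,0,0.6,0,0,0,1],[0,0,0.33,0,0,0,1],[0,0,0,0,0,0,1],[0,0,0,0,0,0,1],[0,0,0,0,0,0,1]]])

```text
t: 6.35
position: [0.5687, -0.2628, 0.0308]
tool_rot: [[0.984, -0.179, 0.002], [-0.179, -0.984, -0.001], [0.002, 0.001, -1.0]]
force: [0.6, 0.6, 0.8]
width: 0.0851
```

Request:
arm_command(steps=[[[0,0,0,0,0,0,-1],[0,0,0,0,0,0,-1],[0,0,0,0,0,0,-1],[0,0,0,0,0,0,-1],[0,0,0,0,0,0,-1],[0,0,0,0,0,0,-1],[0,0,0,0,0,0,-1],[0,0,0,0,0,0,-1],[0,0,0,0,0,0,-1],[0,0,0,0,0,0,-1]]])

```text
t: 7.18
position: [0.5676, -0.2627, 0.0298]
tool_rot: [[0.984, -0.179, 0.0], [-0.179, -0.984, -0.001], [0.001, 0.0, -1.0]]
force: [-1.3, -1.2, 5.4]
width: 0.0193
```

Gripped at 19.3 mm. Next I'll lift, check the width, and carry it to the jig.

Request:
arm_command(steps=[[[0,0,-0.2,0,0,0,-1],[0,0,-0.5,0,0,0,-1],[0,0,-0.8,0,0,0,-1],[0,0,-0.9,0,0,0,-1],[0,0,-0.6,0,0,0,-1],[0,0,-0.3,0,0,0,-1],[0,0,0,0,0,0,-1]]])

```text
t: 7.77
position: [0.5689, -0.2627, 0.1313]
tool_rot: [[0.984, -0.179, 0.004], [-0.178, -0.984, -0.002], [0.004, 0.001, -1.0]]
force: [1.1, 0.3, -4.1]
width: 0.0188
```

Request:
arm_command(steps=[[[-0.1,-0.3,0,0,0,0,-1],[-0.15,-0.6,0,0,0,0,-1],[-0.2,-0.8,0,0,0,0,-1],[-0.2,-0.8,0,0,0,0,-1],[-0.2,-0.8,0,0,0,0,-1],[-0.2,-0.8,0,0,0,0,-1],[-0.2,-0.8,0,0,0,0,-1],[-0.2,-0.8,0,0,0,0,-1],[-0.2,-0.8,0,0,0,0,-1],[-0.2,-0.8,0,0,0,0,-1]]])

```text
t: 8.6
position: [0.5496, -0.0349, 0.1265]
tool_rot: [[0.984, -0.178, -0.004], [-0.178, -0.984, 0.001], [-0.004, -0.0, -1.0]]
force: [0.5, 0.9, -3.6]
width: 0.0191
```

Request:
arm_command(steps=[[[-0.2,-0.8,0,0,0,0,-1],[-0.2,-0.8,0,0,0,0,-1],[-0.2,-0.8,0,0,0,0,-1],[-0.2,-0.8,0,0,0,0,-1],[-0.2,-0.6,0,0,0,0,-1],[-0.1,-0.4,0,0,0,0,-1],[-0.1,-0.2,0,0,0,0.014,-1],[0,0,0,0,0,0,-1],[0,0,0,0,0,0,-1],[0,0,0,0,0,0,-1]]])

```text
t: 9.43
position: [0.5397, 0.098, 0.1277]
tool_rot: [[0.98, -0.201, -0.001], [-0.201, -0.98, -0.001], [-0.001, 0.001, -1.0]]
force: [0.3, -1.1, -3.7]
width: 0.0189
```

```bash
python3 - <<'E'
from h import *
np.set_printoptions(precision=4,suppress=True)
c=snap("wrist","w4");s=snap("scene","s4");d=snap("side","d4");o=readout.get_obs();T=o["tool_rot"];print(o["t"],o["position"],np.arctan2(T[1,0],T[0,0]),o["force"],o["torque"],o["width"])
p=o["position"]; z0=p[2]-.0298
for (x,y,z) in [(.046,.05,.016),(-.06,.05,.016),(-.06,.026,.016),(.05,-.1,.01),(.022,-.1,.01)]:
  print((x,y,z),(proj(c,p*[1,1,0]+T@[x,-y,0]+[0,0,z0+z])*1.5625).round(1))
cv2.imwrite("pics/w4x.png",cv2.resize(c["img"][:,:,::-1],(800,600),interpolation=cv2.INTER_CUBIC))
E
```

```text
9.5833 [0.5402 0.0981 0.1282] -0.20319453105914786 [-0.1139  0.7617 -4.2962] [ 0.0076 -0.0467  0.0464] 0.019133392836777594
(0.046, 0.05, 0.016) [[259.2 249.5]]
(-0.06, 0.05, 0.016) [[280.2 495. ]]
(-0.06, 0.026, 0.016) [[335.8 495. ]]
(0.05, -0.1, 0.01) [[663.2 236.9]]
(0.022, -0.1, 0.01) [[651.  308.6]]
```

View pics/w4x.png

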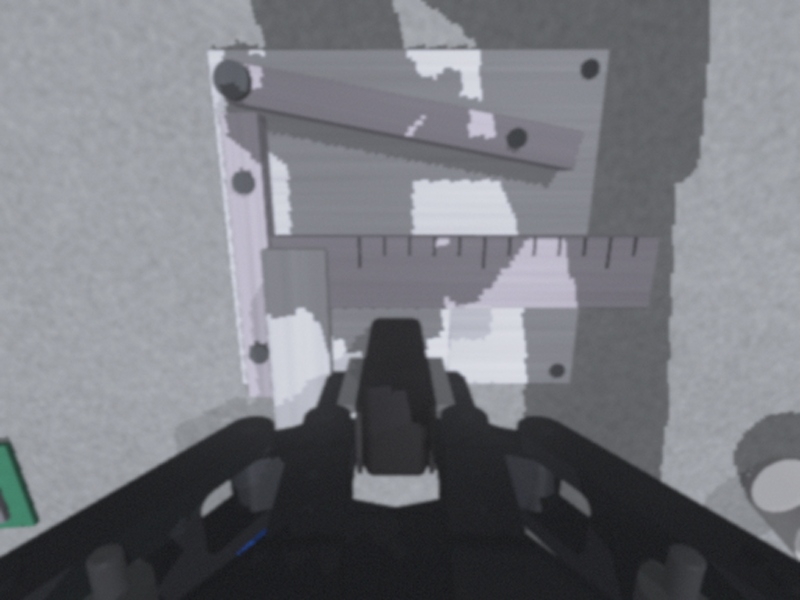

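The square hangs aligned with the tool. The plate corners are at (209,50), (609,49) and (570,382). I'll refine the jig's pose relative to the square from this same view.

```bash
python3 - <<'E'
from h import *
np.set_printoptions(precision=4,suppress=True)
c=load("w4");k=1/1.5625
P=lambda l,z:ray(c,np.array(l)*k,z)[:,:2]
W=np.vstack([P([(209,50),(609,49),(570,382)],.008),P([(570,170),],.026)])
L=[[.03,.03],[.03,-.19],[-.17,-.19]]
a,t,r=fit2(L,W[:3]);print("jig",a,t,r)
R=np.array([[np.cos(a),-np.sin(a)],[np.sin(a),np.cos(a)]])
print("swing tip jig mm",(W[3]-t)@R*1e3)
for z0 in(.098,.095):
  S=np.vstack([P([(263,250),(328,250)],z0+.016),P([(270,236),(657,237),(649,307)],z0+.01)])
  Ls=[[.046,.05],[.046,.026],[.05,.048],[.05,-.1],[.022,-.1]]
  b,u,r2=fit2(Ls,S);print("sq",b,u,r2,"corner in jig",(u+np.array([[np.cos(b),-np.sin(b)],[np.sin(b),np.cos(b)]])@[.05,.05]-t)@R*1e3)
E
```

```text
jig -0.19961536848818798 [0.6626 0.1476] [1.6724 1.0861 1.3876]
swing tip jig mm [ -33.9155 -167.6418]
sq -0.20143372655103636 [0.5402 0.098 ] [1.2721 0.9842 0.5393 2.0632 0.7593] corner in jig [-60.0433 -22.9676]
sq -0.20135759670642234 [0.5396 0.0978] [0.114  0.2493 0.7693 0.5195 0.8976] corner in jig [-60.5348 -23.2502]
```

Request:
arm_command(steps=[[[0,0,0.3,0,0,0,-1],[0,0,0.7,0,0,0,-1],[0,0,0.7,0,0,0,-1],[0,0,0.5,0,0,0,-1],[0,0,0.3,0,0,0,-1],[0,0,0.1,0,0,0,-1],[0,0,0.05,0,0,0,-1],[0,0,0,0,0,0,-1],[0,0,0,0,0,0,-1]]])

```text
t: 10.33
position: [0.541, 0.0995, 0.0497]
tool_rot: [[0.98, -0.2, 0.002], [-0.2, -0.98, 0.0], [0.002, -0.001, -1.0]]
force: [0.8, 0.1, -3.6]
width: 0.0192
```

Request:
arm_command(steps=[[[0,0,0.05,0,0,0,-1],[0,0,0.05,0,0,0,-1],[0,0,0.05,0,0,0,-1],[0,0,0,0,0,0,-1],[0,0,0,0,0,0,-1]]])

```text
t: 10.75
position: [0.54, 0.0993, 0.0444]
tool_rot: [[0.98, -0.2, -0.0], [-0.2, -0.98, -0.0], [-0.0, 0.0, -1.0]]
force: [-0.0, 0.4, -3.0]
width: 0.0188
```

Request:
arm_command(steps=[[[0,0,0.05,0,0,0,-1],[0,0,0.04,0,0,0,-1],[0,0,0,0,0,0,-1],[0,0,0,0,0,0,-1]]])

```text
t: 11.08
position: [0.54, 0.0993, 0.0416]
tool_rot: [[0.98, -0.2, -0.0], [-0.2, -0.98, -0.0], [-0.0, 0.0, -1.0]]
force: [0.7, -0.2, -3.6]
width: 0.0194
```

Request:
arm_command(steps=[[[0,0,0.03,0,0,0,-1],[0,0,0,0,0,0,-1],[0,0,0,0,0,0,-1]]])

```text
t: 11.33
position: [0.5401, 0.0993, 0.0407]
tool_rot: [[0.98, -0.2, -0.0], [-0.2, -0.98, -0.0], [-0.0, 0.0, -1.0]]
force: [0.3, -1.0, -3.5]
width: 0.019
```

Request:
arm_command(steps=[[[0,0,0.04,0,0,0,-1],[0,0,0,0,0,0,-1],[0,0,0,0,0,0,-1]]])

```text
t: 11.58
position: [0.54, 0.0993, 0.0395]
tool_rot: [[0.98, -0.2, -0.0], [-0.2, -0.98, -0.0], [-0.0, 0.0, -1.0]]
force: [1.0, 0.2, -3.6]
width: 0.0192
```

Request:
arm_command(steps=[[[0,0,0.03,0,0,0,-1],[0,0,0,0,0,0,-1],[0,0,0,0,0,0,-1]]])

```text
t: 11.83
position: [0.5401, 0.0993, 0.0387]
tool_rot: [[0.98, -0.2, -0.0], [-0.2, -0.98, -0.0], [-0.0, 0.0, -1.0]]
force: [0.4, 0.3, -3.4]
width: 0.0191
```

Request:
arm_command(steps=[[[0,0,0.03,0,0,0,-1],[0,0,0,0,0,0,-1],[0,0,0,0,0,0,-1]]])

```text
t: 12.08
position: [0.5402, 0.0993, 0.0379]
tool_rot: [[0.98, -0.2, 0.0], [-0.2, -0.98, 0.0], [0.0, -0.0, -1.0]]
force: [0.6, 0.6, -2.7]
width: 0.0191
```

Request:
arm_command(steps=[[[0,0,0.03,0,0,0,-1],[0,0,0,0,0,0,-1],[0,0,0,0,0,0,-1]]])

```text
t: 12.33
position: [0.5402, 0.0994, 0.0378]
tool_rot: [[0.98, -0.2, 0.0], [-0.2, -0.98, -0.0], [0.001, 0.0, -1.0]]
force: [-2.9, 0.1, 5.0]
width: 0.0197
```

Plate contact is at TCP z 0.0378, as expected. Now I'll slide toward the fixed fence.

Request:
arm_command(steps=[[[0,-0.1,-0.01,0,0,0,-1],[0,-0.15,0,0,0,0,-1],[0,-0.15,0,0,0,0,-1],[0,-0.1,0,0,0,0,-1],[0,-0.06,0,0,0,0,-1],[0,-0.04,0,0,0,0,-1],[0,0,0,0,0,0,-1],[0,0,0,0,0,0,-1]]])

```text
t: 13.0
position: [0.5443, 0.1152, 0.0379]
tool_rot: [[0.98, -0.201, 0.001], [-0.201, -0.98, -0.002], [0.001, 0.002, -1.0]]
force: [-1.5, -7.2, 7.1]
width: 0.0196
```

Request:
arm_command(steps=[[[0,-0.04,0,0,0,0,-1],[0,-0.03,0,0,0,0,-1],[0,0,0,0,0,0,-1],[0,0,0,0,0,0,-1]]])

```text
t: 13.33
position: [0.5448, 0.117, 0.0379]
tool_rot: [[0.979, -0.202, 0.001], [-0.202, -0.979, -0.002], [0.001, 0.002, -1.0]]
force: [-0.1, -7.5, 6.7]
width: 0.019
```

Request:
arm_command(steps=[[[0,-0.03,-0.01,0,0,0,-1],[0,-0.03,0,0,0,0,-1],[0,0,0,0,0,0,-1],[0,0,0,0,0,0,-1]]])

```text
t: 13.67
position: [0.545, 0.1202, 0.0378]
tool_rot: [[0.98, -0.201, 0.001], [-0.201, -0.98, -0.001], [0.001, 0.001, -1.0]]
force: [0.1, -5.0, 4.3]
width: 0.019
```

Request:
arm_command(steps=[[[0,-0.03,0,0,0,0,-1],[0,-0.03,0,0,0,0,-1],[0,0,0,0,0,0,-1],[0,0,0,0,0,0,-1]]])

```text
t: 14.0
position: [0.5451, 0.1203, 0.0379]
tool_rot: [[0.98, -0.201, -0.0], [-0.201, -0.98, -0.003], [0.0, 0.003, -1.0]]
force: [-1.8, -8.2, 8.1]
width: 0.019
```

It stalled against the fixed fence after 21 mm, with the position agreeing to under 1 mm. Now I'll slide along jig +x while keeping the press on.

Request:
arm_command(steps=[[[0.05,-0.01,-0.01,0,0,0,-1],[0.1,0,0,0,0,0,-1],[0.15,0,0,0,0,0,-1],[0.15,0,0,0,0,0,-1],[0.15,0,0,0,0,0,-1],[0.1,0,0,0,0,0,-1],[0.05,0,0,0,0,0,-1],[0,0,0,0,0,0,-1]]])

```text
t: 14.67
position: [0.5515, 0.1184, 0.0382]
tool_rot: [[0.98, -0.196, -0.027], [-0.196, -0.981, -0.008], [-0.025, 0.013, -1.0]]
force: [-45.2, -9.8, 53.8]
width: 0.0189
```

```bash
cat > st.py <<'E'
from h import *
o=readout.get_obs();T=o["tool_rot"]
print("t %.2f yaw %.4f F_tool %s tau %s pos %s"%(o["t"],np.arctan2(T[1,0],T[0,0]),(T.T@o["force"]).round(1),o["torque"].round(2),o["position"].round(4)))
a=-.1996;R=np.array([[np.cos(a),-np.sin(a)],[np.sin(a),np.cos(a)]]);print("corner in jig mm (x,y)",((o["position"][:2]+(T[:,0]*.05-T[:,1]*.05)[:2]-[.6626,.1476])@R*1e3).round(1))
E
python3 st.py
```

```text
t 14.67 yaw -0.1972 F_tool [-43.7  19.2 -52.5] tau [-1.03  8.84  0.4 ] pos [0.5515 0.1184 0.0382]
corner in jig mm (x,y) [-53.3  -0.5]
```

An unexpected 45 N of resistance at jig x −53, before the swinging fence should be reached. I'll back off and look.

Request:
arm_command(steps=[[[-0.25,0,0,0,0,0,-1],[-0.25,0,-0.02,0,0,0,-1],[-0.1,0,-0.02,0,0,0,-1],[0,0,0,0,0,0,-1],[0,0,0,0,0,0,-1]]])

```text
t: 15.08
position: [0.5481, 0.1196, 0.0384]
tool_rot: [[0.979, -0.202, -0.003], [-0.202, -0.979, -0.003], [-0.002, 0.004, -1.0]]
force: [-2.1, -8.7, 1.9]
width: 0.0189
```

```bash
python3 st.py; python3 - <<'E'
from h import *
np.set_printoptions(precision=3,suppress=True)
print(readout.get_obs()["joint_pos"])
w=snap("wrist","w5")["img"][:,:,::-1];d=snap("side","d5")["img"][:,:,::-1];s=snap("scene","s5")["img"][:,:,::-1]
W=cv2.resize(w,(440,330),interpolation=cv2.INTER_AREA)
cr=lambda i,x,y,ww,h,W_,H_:cv2.resize(i[y:y+h,x:x+ww],(W_,H_),interpolation=cv2.INTER_CUBIC)
w2=cv2.resize(w,(800,600))[:340]
b=np.hstack([cr(s,232,130,120,78,400,260),cr(d,187,185,120,78,400,260)])
cv2.imwrite("pics/m5.png",np.vstack([w2,b]))
E
```

```text
t 15.08 yaw -0.2030 F_tool [-0.3  9.  -1.8] tau [-1.61  0.34 -0.13] pos [0.5481 0.1196 0.0384]
corner in jig mm (x,y) [-56.5  -0.3]
[ 0.072  0.617 -0.43   1.9    0.383  0.709 -2.357]
```

View pics/m5.png

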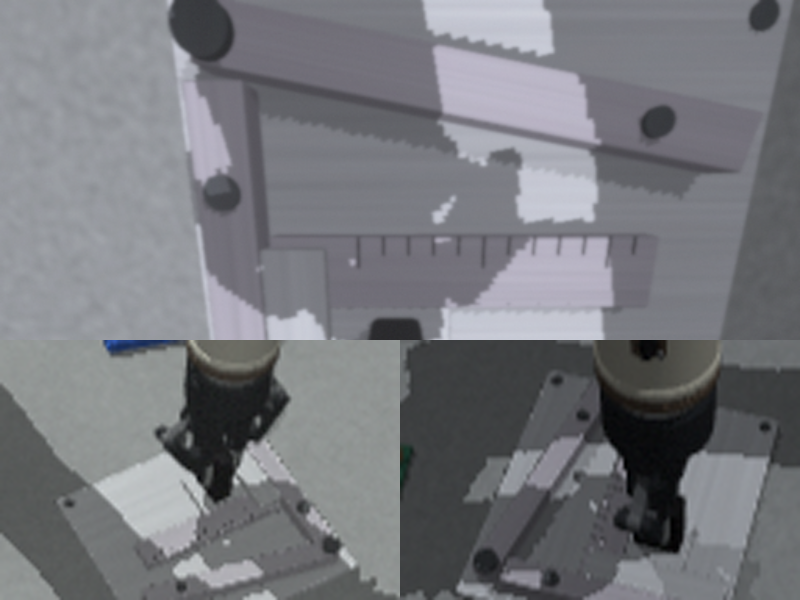

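Nothing stands in the way, and the tool had tipped forward under a high normal force. That looks like a friction jam. I'll ease the down and fence pressure, then slide nearly weightless.

Request:
arm_command(steps=[[[0,0.06,-0.04,0,0,0,-1],[0,0,0,0,0,0,-1],[0.04,0,0,0,0,0,-1],[0.08,0,0,0,0,0,-1],[0.08,0,0,0,0,0,-1],[0.05,0,0,0,0,0,-1],[0,0,0,0,0,0,-1],[0,0,0,0,0,0,-1]]])

```text
t: 15.9
position: [0.5543, 0.1183, 0.039]
tool_rot: [[0.98, -0.2, -0.004], [-0.2, -0.98, -0.001], [-0.004, 0.002, -1.0]]
force: [-3.7, -3.4, -4.7]
width: 0.0192
```

```bash
python3 st.py
```

```text
t 15.90 yaw -0.2014 F_tool [-3.   4.   4.7] tau [-1.04  0.89 -0.09] pos [0.5543 0.1183 0.039 ]
corner in jig mm (x,y) [-50.3  -0.3]
```

Request:
arm_command(steps=[[[0.05,0.02,0,0,0,0,-1],[0.1,0,0,0,0,0,-1],[0.1,0,0,0,0,0,-1],[0.1,0,0,0,0,0,-1],[0.05,0,0,0,0,0,-1],[0,0,0,0,0,0,-1],[0,0,0,0,0,0,-1]]])

```text
t: 16.48
position: [0.5682, 0.1155, 0.04]
tool_rot: [[0.98, -0.201, 0.0], [-0.201, -0.98, -0.0], [0.0, -0.0, -1.0]]
force: [-1.9, -3.5, -5.7]
width: 0.0195
```

```bash
python3 st.py
```

```text
t 16.48 yaw -0.2020 F_tool [-1.1  3.8  5.7] tau [-1.04  0.46 -0.16] pos [0.5682 0.1155 0.04  ]
corner in jig mm (x,y) [-36.1  -0.3]
```

Request:
arm_command(steps=[[[0.05,0,0.02,0,0,0,-1],[0.1,0,0,0,0,0,-1],[0.1,0,0,0,0,0,-1],[0.1,0,0,0,0,0,-1],[0.1,0,0,0,0,0,-1],[0.1,0,0,0,0,0,-1],[0.05,0,0,0,0,0,-1],[0,0,0,0,0,0,-1],[0,0,0,0,0,0,-1]]])

```text
t: 17.23
position: [0.5849, 0.1121, 0.0393]
tool_rot: [[0.98, -0.201, -0.001], [-0.201, -0.98, -0.0], [-0.001, 0.0, -1.0]]
force: [-3.9, -2.6, -4.5]
width: 0.0193
```

```bash
python3 st.py
```

```text
t 17.23 yaw -0.2020 F_tool [-3.3  3.4  4.5] tau [-0.82  0.99 -0.18] pos [0.5849 0.1121 0.0393]
corner in jig mm (x,y) [-19.   -0.3]
```

Request:
arm_command(steps=[[[0.05,0,0.01,0,0,0,-1],[0.1,0,0.01,0,0,0,-1],[0.1,0,0,0,0,0,-1],[0.1,0,0,0,0,0,-1],[0.08,0,0,0,0,0,-1],[0.04,0,0,0,0,0,-1],[0,0,0,0,0,0,-1],[0,0,0,0,0,0,-1]]])

```text
t: 17.9
position: [0.5987, 0.1092, 0.0387]
tool_rot: [[0.98, -0.201, -0.001], [-0.201, -0.98, -0.0], [-0.001, 0.0, -1.0]]
force: [-3.2, -3.3, -4.0]
width: 0.0194
```

```bash
python3 st.py
```

```text
t 17.90 yaw -0.2020 F_tool [-2.4  3.9  4. ] tau [-0.79  1.   -0.21] pos [0.5987 0.1092 0.0387]
corner in jig mm (x,y) [-4.9 -0.4]
```

Request:
arm_command(steps=[[[0.04,0,0.01,0,0,0,-1],[0.04,0,0,0,0,0,-1],[0.03,0,0,0,0,0,-1],[0,0,0,0,0,0,-1],[0,0,0,0,0,0,-1]]])

```text
t: 18.32
position: [0.6018, 0.1087, 0.0385]
tool_rot: [[0.98, -0.2, -0.002], [-0.2, -0.98, -0.0], [-0.001, 0.0, -1.0]]
force: [-4.5, -3.5, -3.1]
width: 0.0192
```

```bash
python3 st.py
```

```text
t 18.32 yaw -0.2018 F_tool [-3.7  4.3  3.1] tau [-0.84  1.12 -0.24] pos [0.6018 0.1087 0.0385]
corner in jig mm (x,y) [-1.8 -0.3]
```

Request:
arm_command(steps=[[[0.03,0,0,0,0,0,-1],[0.03,0,0,0,0,0,-1],[0,0,0,0,0,0,-1],[0,0,0,0,0,0,-1]]])

```text
t: 18.65
position: [0.6033, 0.1084, 0.0384]
tool_rot: [[0.98, -0.2, -0.002], [-0.2, -0.98, -0.0], [-0.002, 0.001, -1.0]]
force: [-5.5, -4.2, -2.7]
width: 0.0189
```

```bash
python3 st.py
```

```text
t 18.65 yaw -0.2017 F_tool [-4.6  5.2  2.7] tau [-0.86  1.22 -0.22] pos [0.6033 0.1084 0.0384]
corner in jig mm (x,y) [-0.3 -0.3]
```

Request:
arm_command(steps=[[[0.03,0,0.01,0,0,0,-1],[0.03,0,0,0,0,0,-1],[0,0,0,0,0,0,-1],[0,0,0,0,0,0,-1]]])

```text
t: 18.98
position: [0.6035, 0.1082, 0.0383]
tool_rot: [[0.98, -0.2, -0.005], [-0.2, -0.98, -0.001], [-0.004, 0.002, -1.0]]
force: [-10.7, -3.5, 1.9]
width: 0.019
```

```bash
python3 st.py
```

```text
t 18.98 yaw -0.2009 F_tool [-9.8  5.6 -1.9] tau [-0.83  2.15 -0.09] pos [0.6035 0.1082 0.0383]
corner in jig mm (x,y) [-0.1 -0.4]
```

Request:
arm_command(steps=[[[0.03,0,0,0,0,0,-1],[0.03,0,0,0,0,0,-1],[0,0,0,0,0,0,-1],[0,0,0,0,0,0,-1]]])

```text
t: 19.32
position: [0.6037, 0.1081, 0.0381]
tool_rot: [[0.98, -0.199, -0.007], [-0.199, -0.98, -0.001], [-0.007, 0.003, -1.0]]
force: [-14.2, -3.5, 5.3]
width: 0.0193
```

```bash
python3 st.py
```

```text
t 19.32 yaw -0.2001 F_tool [-13.3   6.3  -5.2] tau [-0.72  2.99  0.08] pos [0.6037 0.1081 0.0381]
corner in jig mm (x,y) [ 0.1 -0.4]
```

The hard stop in x is reached. Now I'll add the fence press and level the small nose-down tilt.

Request:
arm_command(steps=[[[-0.02,-0.03,0.01,0,0.005,0,-1],[0,-0.03,0,0,0.003,0,-1],[0,0,0,0,0,0,-1],[0,0,0,0,0,0,-1]]])

```text
t: 19.65
position: [0.6037, 0.1082, 0.0379]
tool_rot: [[0.98, -0.2, 0.005], [-0.2, -0.98, -0.006], [0.006, 0.005, -1.0]]
force: [-13.1, -6.8, 6.0]
width: 0.0192
```

```bash
python3 st.py; python3 -c "
from h import *
print(readout.get_obs()['tool_rot'].round(4))"
```

```text
t 19.65 yaw -0.2012 F_tool [-11.5   9.4  -6. ] tau [-1.23  3.1   0.11] pos [0.6037 0.1082 0.0379]
corner in jig mm (x,y) [ 0.2 -0.4]
[[ 0.9798 -0.1999  0.0051]
 [-0.1999 -0.9798 -0.0058]
 [ 0.0061  0.0047 -1.    ]]
```

Request:
arm_command(steps=[[[0,-0.03,0.0,0.003,-0.004,0,-1],[0,0,0,0,0,0,-1],[0,0,0,0,0,0,-1],[0,0,0,0,0,0,-1]]])

```text
t: 19.98
position: [0.6037, 0.1083, 0.0379]
tool_rot: [[0.98, -0.2, -0.001], [-0.2, -0.98, -0.001], [-0.001, 0.001, -1.0]]
force: [-15.3, -8.4, 8.4]
width: 0.0192
```

```bash
python3 st.py; python3 - <<'E'
from h import *
print(readout.get_obs()['tool_rot'].round(4))
w=snap("wrist","w6")["img"][:,:,::-1];d=snap("side","d6")["img"][:,:,::-1];s=snap("scene","s6")["img"][:,:,::-1]
cr=lambda i,x,y,ww,h,W_,H_:cv2.resize(i[y:y+h,x:x+ww],(W_,H_),interpolation=cv2.INTER_CUBIC)
w2=cv2.resize(w,(800,600),interpolation=cv2.INTER_CUBIC)[:340]
b=np.hstack([cr(s,240,140,120,78,400,260),cr(d,187,195,120,78,400,260)])
cv2.imwrite("pics/m6.png",np.vstack([w2,b]))
E
```

```text
t 19.98 yaw -0.2016 F_tool [-13.3  11.3  -8.4] tau [-1.8   3.09  0.05] pos [0.6037 0.1083 0.0379]
corner in jig mm (x,y) [ 0.2 -0.3]
[[ 9.797e-01 -2.002e-01 -8.000e-04]
 [-2.002e-01 -9.797e-01 -9.000e-04]
 [-6.000e-04  1.000e-03 -1.000e+00]]
```

View pics/m6.png

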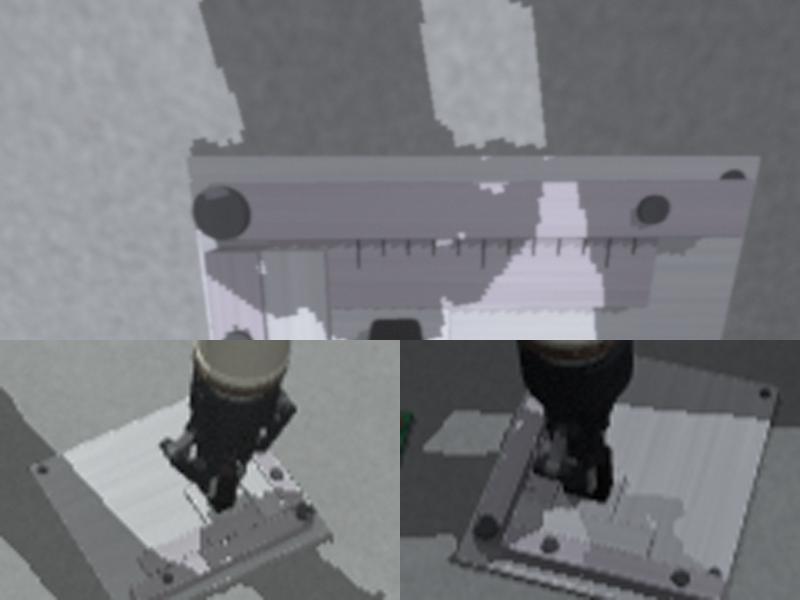

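The square is seated in the corner. The swinging fence's edges run parallel to the plate edge at rows 156, 181 and 239, and the blade is flush along its length. I'll check the angle numerically and top up the press toward the fixed fence.

Request:
arm_command(steps=[[[-0.01,-0.03,0,0.002,0,0,-1],[0,0,0,0,0,0,-1],[0,0,0,0,0,0,-1],[0,0,0,0,0,0,-1]]])

```text
t: 20.47
position: [0.6037, 0.1083, 0.0379]
tool_rot: [[0.98, -0.2, -0.0], [-0.2, -0.98, 0.001], [-0.0, -0.001, -1.0]]
force: [-15.0, -8.4, 8.5]
width: 0.0192
```

```bash
python3 st.py; python3 - <<'E'
from h import *
print(readout.get_obs()['tool_rot'].round(4))
c=snap("wrist","w7");g=cv2.GaussianBlur(cv2.cvtColor(c["img"],cv2.COLOR_RGB2GRAY),(3,3),0).astype(float)
def edge(y0,y1,x0,x1,z,n):
    # strongest vertical gradient per column (subpixel), robust line in world
    pts=[]
    for x in range(x0,x1):
        d=np.abs(np.diff(g[y0:y1,x]));i=d.argmax()
        if d[i]<3: continue
        j=np.arange(max(i-1,0),min(i+2,len(d)));pts.append((x,y0+.5+(j*d[j]).sum()/d[j].sum()))
    W=ray(c,pts,z)[:,:2].astype(np.float32);l=cv2.fitLine(W,cv2.DIST_HUBER,0,.0005,.01).ravel()
    print(n,len(pts),"dir angle",(np.arctan2(l[1],l[0])+np.pi/2+np.pi/2)%np.pi-np.pi/2)
k=1/1.5625
edge(int(146*k),int(168*k),170,460,.008,"plate edge")
edge(int(170*k),int(192*k),170,450,.026,"swing outer top edge")
edge(int(229*k),int(247*k),210,410,.026,"swing inner / blade")
E
```

```text
t 20.47 yaw -0.2018 F_tool [-13.   11.2  -8.5] tau [-2.31  3.11  0.09] pos [0.6037 0.1083 0.0379]
corner in jig mm (x,y) [ 0.1 -0.3]
[[ 9.797e-01 -2.005e-01 -1.000e-04]
 [-2.005e-01 -9.797e-01  1.000e-03]
 [-3.000e-04 -1.000e-03 -1.000e+00]]
plate edge 290 dir angle -0.20149624
swing outer top edge 278 dir angle -0.19459546
swing inner / blade 200 dir angle -0.19526303
```

The fence angle reads within 0.007 rad of the plate edge, which is about the measuring error. I'll ease the x push slightly and nudge the yaw clockwise to see whether the stock is truly flush on the fixed fence.

Request:
arm_command(steps=[[[-0.03,-0.02,0,0,0,0.004,-1],[0,0,0,0,0,0.003,-1],[0,0,0,0,0,0,-1],[0,0,0,0,0,0,-1],[0,0,0,0,0,0,-1]]])

```text
t: 20.93
position: [0.6035, 0.1085, 0.0379]
tool_rot: [[0.978, -0.21, 0.001], [-0.21, -0.978, 0.0], [0.001, -0.0, -1.0]]
force: [-13.1, -10.0, 6.1]
width: 0.0194
```

```bash
python3 st.py; python3 - <<'E'
from h import *
print(readout.get_obs()['tool_rot'].round(4))
for rep in range(2):
  c=snap("wrist","w8");g=cv2.GaussianBlur(cv2.cvtColor(c["img"],cv2.COLOR_RGB2GRAY),(3,3),0).astype(float)
  def edge(G,y0,y1,x0,x1,z,n,tr=False):
    pts=[]
    for x in range(x0,x1):
        d=np.abs(np.diff(G[y0:y1,x]));i=d.argmax()
        if d[i]<3: continue
        j=np.arange(max(i-1,0),min(i+2,len(d)));q=(x,y0+.5+(j*d[j]).sum()/d[j].sum());pts.append(q[::-1] if tr else q)
    W=ray(c,pts,z)[:,:2].astype(np.float32);l=cv2.fitLine(W,cv2.DIST_HUBER,0,.0005,.01).ravel()
    r=np.abs((W-l[2:])@[-l[1],l[0]])
    a=np.degrees(np.arctan2(l[1],l[0]));b=np.radians(a%90-(90 if a%90>45 else 0))
    print(n,len(pts),"yaw %.4f med resid mm %.2f"%(b,np.median(r)*1e3))
  k=1/1.5625
  edge(g,int(146*k),int(168*k),170,460,.008,"plate edge")
  edge(g,int(170*k),int(192*k),170,450,.026,"swing outer")
  edge(g,int(229*k),int(247*k),210,410,.026,"swing inner")
  edge(g.T,int(250*k),int(275*k),int(255*k),int(340*k),.026,"fixed face/stock",True)
  edge(g.T,int(318*k),int(336*k),int(258*k),int(340*k),.024,"stock inner",True)
E
```

```text
t 20.93 yaw -0.2117 F_tool [-10.7  12.5  -6.1] tau [-2.5   2.83  0.61] pos [0.6035 0.1085 0.0379]
corner in jig mm (x,y) [ 0.5 -0.7]
[[ 9.777e-01 -2.101e-01  9.000e-04]
 [-2.101e-01 -9.777e-01  2.000e-04]
 [ 9.000e-04 -4.000e-04 -1.000e+00]]
plate edge 290 yaw -0.2001 med resid mm 0.14
swing outer 278 yaw -0.1962 med resid mm 0.18
swing inner 200 yaw -0.1946 med resid mm 0.13
fixed face/stock 54 yaw -0.1916 med resid mm 0.15
stock inner 52 yaw -0.2160 med resid mm 0.16
plate edge 290 yaw -0.1997 med resid mm 0.14
swing outer 280 yaw -0.1968 med resid mm 0.18
swing inner 200 yaw -0.1948 med resid mm 0.15
fixed face/stock 54 yaw -0.1905 med resid mm 0.17
stock inner 52 yaw -0.2233 med resid mm 0.14
```

The tool yawed 0.010 rad but the fence didn't follow, and the moment rose to 0.6 N·m. So the stock is already flush on the fixed fence. I'll take most of that twist back, settle, and check that it holds still.

Request:
arm_command(steps=[[[0.02,-0.01,0,0,0,-0.005,-1],[0,0,0,0,0,0,-1],[0,0,0,0,0,0,-1],[0,0,0,0,0,0,-1],[0,0,0,0,0,0,-1],[0,0,0,0,0,0,-1],[0,0,0,0,0,0,-1],[0,0,0,0,0,0,-1]]])

```text
t: 21.7
position: [0.6035, 0.1084, 0.0379]
tool_rot: [[0.979, -0.204, -0.0], [-0.204, -0.979, 0.0], [-0.0, 0.0, -1.0]]
force: [-15.1, -10.9, 9.2]
width: 0.0192
```

```bash
python3 st.py; python3 - <<'E'
from h import *
print(readout.get_obs()['tool_rot'].round(4))
w=snap("wrist","w9")["img"][:,:,::-1]
cv2.imwrite("pics/m9.png",cv2.resize(w[60:230,100:370],(800,504),interpolation=cv2.INTER_CUBIC))
E
```

```text
t 21.70 yaw -0.2054 F_tool [-12.5  13.8  -9.2] tau [-2.49  3.17  0.06] pos [0.6035 0.1084 0.0379]
corner in jig mm (x,y) [ 0.1 -0.4]
[[ 9.79e-01 -2.04e-01 -4.00e-04]
 [-2.04e-01 -9.79e-01  1.00e-04]
 [-4.00e-04  0.00e+00 -1.00e+00]]
```

View pics/m9.png

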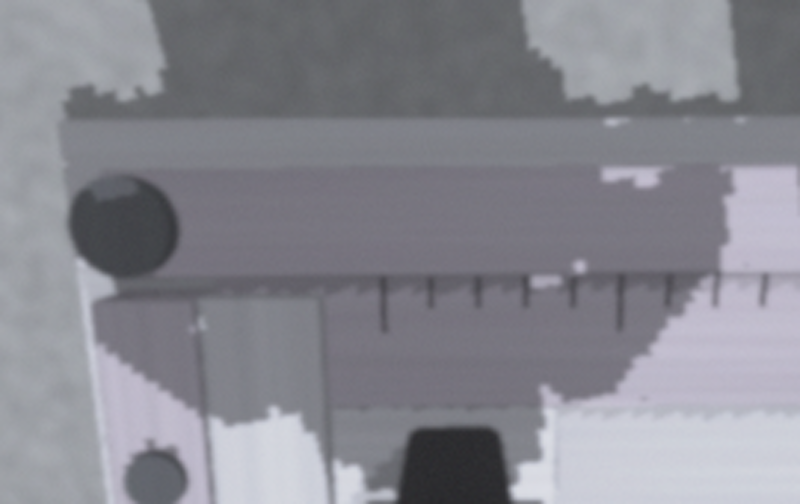

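The enlarged view shows no gap at either contact: the blade meets the swinging fence along row 275, and the stock meets the fixed fence at column 203. The tool is level, the forces are steady (12 N and 14 N), and the moment is near zero. Handing in.

```bash
python3 -c "
from h import *
print(finish_job())"
```

```text
the job is handed in; nothing more can be done
None
```

I gripped the metal L-square by its post, laid it on the jig plate and pressed its outer corner home. I handed in at about 22 s, still gripping and pressing; the hand-in gave no verdict.

**Last checks:**
- **Position:** the outer corner was within about 0.5 mm of the estimated jig corner.
- **Height and level:** the tool height matched the square lying on the plate, and the tool was level.
- **Press:** it read about 12.5 N toward the swinging fence and 14 N toward the fixed fence. The twisting moment was near zero.
- **Contact:** the last close-up showed no gap at either fence. A small test twist did not turn the square, so the stock sits flush on the fixed fence.

**What disagreed or went wrong:**
- **Fence angle:** the image edge fits put the swinging fence 0.003–0.007 rad from the plate edge. I took that as measuring error.
- **Fixed-fence fit:** the short fits along the fixed fence and stock were noisier, from −0.19 to −0.22 rad.
- **Jam:** the first slide along the fixed fence stuck by friction, with wrist force near 70 N in total (about 45 N sideways and 54 N vertical). I backed off and finished the slide with much less pressure.
- **Bystanders:** I kept the arm clear of them, but did not check each one again at the end.

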